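# Close up the bench spindle: chip pan in, guard down

### The job

Make the bench spindle ready to run: first gently push the dark chip pan under its bed fully home against its stop, then ease the raised metal guard down over the chuck until it is fully shut, without slamming it. Just push with the fingertips: lift or pull out nothing, leave the two brass bushings lying in the pan, and leave everything else where it stands.

Things in the scene. Friction and masses are not known exactly. Their poses are not given: they have to be found in the camera images.
- machine: cream bench spindle, fixed to the table at a different place and turn each time. Origin on the table under its bed; x points away from the robot into the machine, y left, z up. Sizes in mm. Steel bed: x -90 to 110, y -123 to 123, top 85 high, on two feet; between them at the front (-x) an open bay for the pan, 136 wide, 62 high. Motor to the right: y -155 to -305, up to 205 high
- pan: loose dark steel chip pan, open-topped, 150 long (x), 130 wide, 42 high, 0.4 kg; slides on the table in the bay, 3 mm play each side. Origin: centre of underside; axes as the machine's. Starts drawn out 35 to 70 mm towards -x. Home, its rear touches the stop: origin at x -25, y 0 mm in the machine's frame; its front plate then still stands 10 mm proud of the bed's front edge
- pan_front (a point): middle of the outer face of the pan's front plate (130 wide, 50 high, 6 thick; faces -x), 32 mm above the table, 75 mm in front of the pan's origin
- guard (a joint): angle of the guard in rad: 0 shut (level, over the chuck), grows as it is raised, stop at 1.6; starts between 1.1 and 1.4. The hinge is stiff: the guard stays where it is left, and takes about 1 to 3 N at its free edge to move down
- guard_hinge (a point): middle of the guard's hinge line, on the machine at x 5, y 87, height 168.5 mm; the line runs along the machine's x; axes as the machine's
- guard_edge (a point): middle of the guard's free edge, outer face. Aluminium hood: flat panel 100 (along hinge) by 125 (hinge line to free edge), 5 mm thick, hinge line in its mid-plane, two 30 mm cheeks on the inner face. Shut, it runs from the hinge to the machine's -y, outer face up, 171 mm high; raised, it stands over the hinge, outer face towards +y
- bush0: brass bushing 28 across, 22 high, standing in the front of the pan, left; origin at the centre of its underside
- bush1: the same, right
- collet: steel collet, 36 across, 34 high, standing on the grey headstock (x -45 to 55, y -120 to -55, top 165 mm high in the machine's frame), right of the chuck; leave alone
- spacer: steel ring 36 across, 24 high, on the table in front of the machine's left foot; leave alone
- wrench: wrench 160 long, flat on the table in front of the motor; leave alone
- jar: jar 60 across, 85 high, red cap, on the left; leave alone
- carton: cardboard box 120 x 90 x 40, on the left; leave alone
- driver: screwdriver 180 long, on the right; leave alone

How it is judged (in metres and radians):
On the way, in this order (a step that is already met when the one before it is completed fails the run):
1. the chip pan is home against its stop (x of pan in the frame of machine above -0.03 m and height (world z) of pan below 0.006 m), for 0.2 s.
2. the guard is shut (value of joint guard below 0.06 rad), for 0.2 s.
At the end, for the whole second after the job is handed in: the pan at rest flat on the table within 5 mm of its stop, both bushings in it, the guard shut to within 0.06 rad (all of step 1 and x of bush0 in the frame of pan between -0.075 and 0.075 m and height (world z) of each of bush0, bush1 below 0.03 m and x of bush1 in the frame of pan between -0.075 and 0.075 m and value of joint guard below 0.06 rad and linear speed of pan below 0.01 m/s); the robot touches nothing.
It fails at once if the chip pan is lifted, tipped or pulled out of its bay (height (world z) of pan above 0.012 m or angle between pan's own z axis and vertical above 0.12 rad or x of pan in the frame of machine below -0.125 m).
It fails at once if the chip pan is rammed (pushed with over 60 N) (contact force between the fingers and pan above 60 N).
It fails at once if the guard is slammed (faster than 3 rad/s) (velocity of joint guard below -3 rad/s).
It fails at once if a bushing is lifted in or out of the pan (height (world z) of any of bush0, bush1 above 0.022 m).
It fails at once if a bystander (collet, spacer, wrench, jar, carton, screwdriver) is moved by more than 25 mm (distance of any of collet, spacer, wrench, jar, carton, driver from where it was at the start of the episode above 0.025 m).
It also fails if it takes over 53 s, if anything falls off the work surface, if the arm or the gripper's body presses on something with over 40 N, if the wrist force passes 120 N, or if a joint passes its speed limit or range.

### The arm

A 7-joint arm with a two-finger parallel gripper is mounted at the origin on the work surface. World frame = base frame: x ahead of the robot, y to its left, z up, the work surface at z = 0. Lengths are in mm, angles in rad, forces in N, time in s.
With the tool pointing down it reaches from about 425 to 925 mm from the base axis. Payload 6.8 kg.
Tool frame: the origin (TCP) lies at the very end of the fingers, on their centre line; the grasp point (between the pads) lies 19 mm behind it; z points along the fingers, y is the line along which they close (so a half turn about z gives the same grasp; the last joint's range is limited). The gripper opens to 88 mm and grips with 3 to 60 N. Pads are 20 mm wide; open, the fingers measure 115 mm over their backs; the gripper's body (75 mm by 178 mm) begins 61 mm behind the grasp point.
Start: joints at [1.111, 0.477, 0.022, 1.555, -0.011, 1.109, -0.083], TCP at [232.607, -633.673, 222.664] pointing down, gripper open.
Joint ranges: [-2.96, 2.96], [-0.34, 2.1], [-1.41, 1.46], [0.24, 2.44], [-1.37, 4.51], [0.17, 1.92], [-2.96, 2.96]. Speed limits (rad/s): [2.39, 2.39, 3.14, 3.14, 3.14, 3.14, 3.14].

### API

Orientations are given as a 3x3 rotation matrix whose columns are the frame's x, y, z axes.
In Python, from station import env gives the robot as it stands.
- The arm moves only by the shell command python3 -m creep 'ROWS' [OPENING] [FORCE]. ROWS is JSON, a list of rows, each an object of numbers: "x", "y", "z": the shift along the tool's x, y, z in m; "ax", "ay", "az": the turn, a rotation vector about the tool's x, y, z in rad. A call has exactly 10 rows; each row shifts and turns the commanded pose from where the row before left it, along the tool's axes as they then stand; what a row does not reach is not made up. A row lasts 1/12 s, in which the tool goes at most 41.7 mm and 7.16 degrees, less where a joint would pass 70% of its speed; a pose out of reach is approached as far as the arm can. A call with a gripper value outside its range is refused whole. OPENING is the opening, from 0 (shut) to 1 (fully open), set as the call begins (- or left out, the last holds). The fingers move at their own pace and stop on an object; FORCE is the grip in N (left out, the last holds). Time passes only in rows, so rows that do not move let the fingers close, or fill a call up. It gives the time, the measured TCP pose, the force, the opening and the grip force at its end, in the units of the state.
- env.sense(): the state, without advancing time (a new reading comes with each control period).
- env.grab_frame(name): name is "scene" or "top"; returns (picture, depth): 480x640x3 uint8, red, green, blue; 480x640 float32, mm along the optical axis (not along the pixel's ray), 0 where there is no reading.
- env.camera_model(name): a dict with "K" (3x3 intrinsics, pixels), "rvec" (rotation vector, rad) and "tvec" (3), from world to camera coordinates, as OpenCV has them. Camera axes: x right, y down, z forward; pixel columns grow to the right and rows downward; lengths in mm; the calibration is good to about 2 mm. A picture is of the moment at which its call begins. camera_model takes no time and is no camera call.
- env.hand_in(): hands the job in; it is judged then, once.
The state is a dict: "time": time; "joints": joint angles; "qvel": joint speeds; "joint_torque": joint torques, N m; "tool_pos": TCP position; "orientation": TCP orientation; "ft_force": force on the tool from outside, world axes, zero at the start; "ft_torque": the same for the moment, N m; "finger_gap": finger opening in mm; "grasp_force": force on a finger pad.
Only numpy, scipy, OpenCV 4.12 (cv2) and the standard library are available. Lean on these libraries where they do the work, as an engineer would, in place of code of your own. Each camera call takes 0.05 s, during which the arm holds its last target. There are 200 camera calls.

## Working session

There is one attempt and no reset: what is moved stays moved. The work goes in short steps, Python scripts to look and compute and a shell command to move; the robot and the scene stay as the last step left them, time stands still between calls to the robot, and variables do not carry over. Pictures are saved under pics/ and viewed, at most 10 in all, crops included, and the job is handed in when it is done.

```bash
mkdir -p pics; ls; python3 - <<'E'
from station import env
import cv2,numpy as np
for n in("scene","top"):
    p,d=env.grab_frame(n); cv2.imwrite(f"pics/{n}0.png",p[:,:,::-1]); np.save(f"{n}0.npy",d)
    m=env.camera_model(n); print(n,m)
s=env.sense();print(s["time"],s["tool_pos"],s["orientation"],s["finger_gap"],s["ft_force"])
E
```

```text
pics
scene {'K': array([[589.99026497,   0.        , 323.46058715],
       [  0.        , 589.99026497, 242.68199326],
       [  0.        ,   0.        ,   1.        ]]), 'rvec': array([ 2.53915615, -0.22957113,  0.08265722]), 'tvec': array([-527.58183567,  145.83171065, 1336.3800671 ])}
top {'K': array([[500.63665095,   0.        , 318.26442613],
       [  0.        , 500.63665095, 231.23664177],
       [  0.        ,   0.        ,   1.        ]]), 'rvec': array([ 2.12594472, -2.17882769,  0.14592364]), 'tvec': array([  28.61339225,  518.74463962, 1542.01086624])}
0.1 [ 232.41784215 -633.14215979  221.77994288] [[ 9.38723706e-01  3.44669891e-01 -6.85139463e-04]
 [ 3.44670551e-01 -9.38722492e-01  1.51492091e-03]
 [-1.21008198e-04 -1.65823957e-03 -9.99998618e-01]] 87.99443375683627 [-0.14120839 -0.4311416  -0.01100608]
```

View pics/scene0.png

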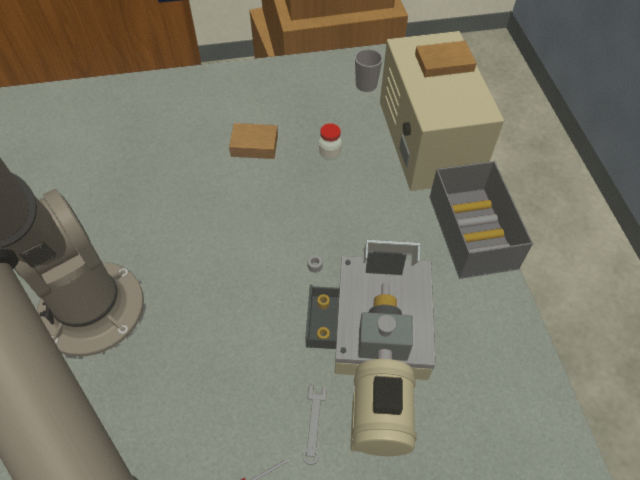

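View pics/top0.png

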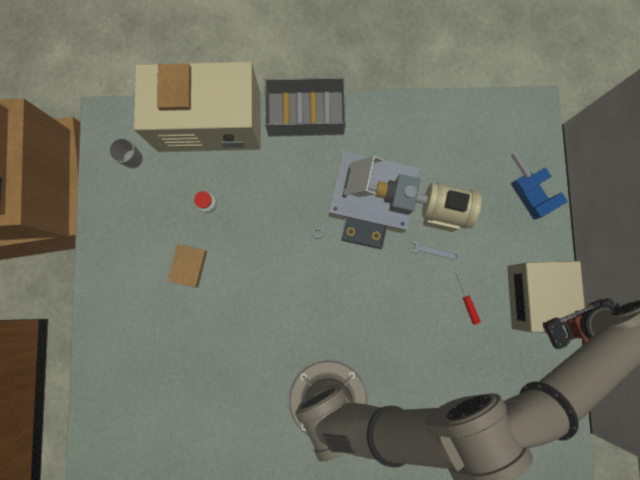

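The scene view shows the machine at about (385,315), with the pan at (323,318) and the guard raised at (392,255). The top view shows the bed at (375,190), the pan at (363,233) and the gripper far right at (580,325). I'll enlarge both.

```bash
python3 - <<'E'
import cv2
a=cv2.imread("pics/top0.png")[145:255,310:460]; b=cv2.imread("pics/scene0.png")[230:380,295:445]
cv2.imwrite("pics/topc.png",cv2.resize(a,None,fx=5,fy=5,interpolation=2)); cv2.imwrite("pics/scenec.png",cv2.resize(b,None,fx=4,fy=4,interpolation=2))
E
```

```text
(no output)
```

View pics/topc.png

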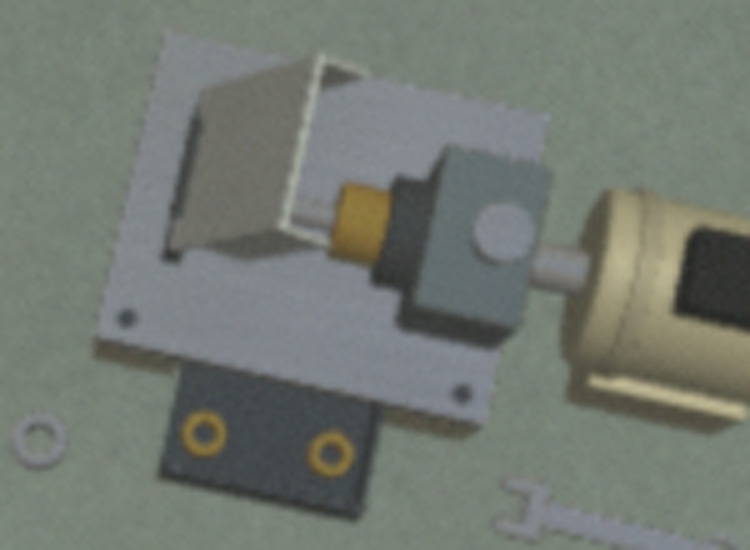

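View pics/scenec.png

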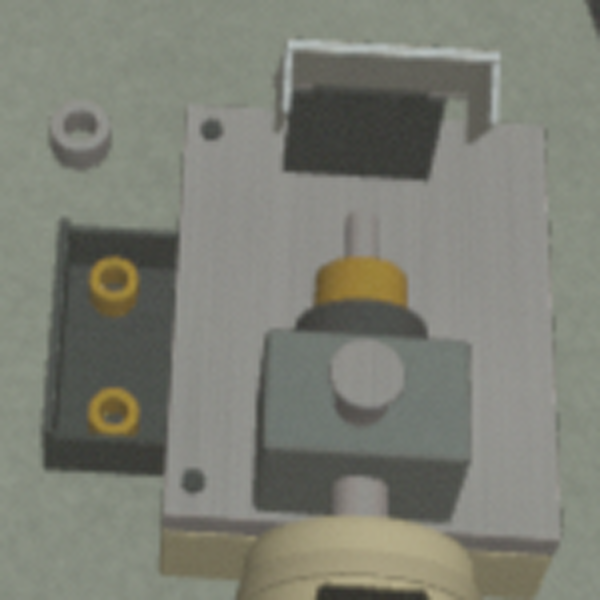

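Top crop: bed corners at (98,340), (482,424), (548,115) and (168,36). The pan front's top edge runs (162,478)-(357,520) and the guard edge (320,55)-(282,228). Scene crop: bed corners at (188,106), (165,520), (557,543) and (548,125), with the guard edge at (288,42)-(497,55).

```bash
cat >h.py <<'E'
import numpy as np,cv2
from station import env
from scipy.optimize import least_squares
def proj(n,P):
    m=env.camera_model(n); return cv2.projectPoints(np.array(P,float),m["rvec"],m["tvec"],m["K"],None)[0][:,0]
def R(t): c,s=np.cos(t),np.sin(t); return np.array([[c,-s,0],[s,c,0],[0,0,1]])
def edge(g,xs=(-45,55)): # outer face, free edge
    c,s=np.cos(g),np.sin(g); return [(x,87-125*c+2.5*s,168.5+125*s+2.5*c) for x in xs]
E
python3 - <<'E'
from h import *
bed=[(-90,123,85),(-90,-123,85),(110,-123,85),(110,123,85)]
T=np.array([(98,340),(482,424),(548,115),(168,36),(162,478),(357,520),(320,55),(282,228)])/5.+[310,145]
S=np.array([(188,106),(165,520),(557,543),(548,125),(497,55),(288,42)])/4.+[295,230]
def f(p):
    x,y,t,g,px=p; r=R(t); o=np.array([x,y,0])
    w=lambda P:np.array(P)@r.T+o
    pan=[(px-75,65,57),(px-75,-65,57)]; e=edge(g)
    return np.r_[(proj("top",w(bed+pan+e[::-1]))-T).ravel(),(proj("scene",w(bed+e[::-1]))-S).ravel()]
q=least_squares(f,[600,-130,-.2,1.2,-70]); print(q.x.round(3)); print(q.fun.reshape(-1,2).round(1))
x,y,t,g,px=q.x
for n,P in dict(panfront=(px-75,0,32),home=(-100,0,32),edge=edge(g,[5])[0]).items(): print(n,(R(t)@P+[x,y,0]).round(1))
print(R(t).round(4))
E
```

```text
[ 6.28755e+02 -1.59767e+02 -2.50000e-01  1.11300e+00 -8.84900e+01]
[[-0.6 -1.3]
 [ 1.3 -0.3]
 [ 1.  -0.7]
 [-0.4 -2.1]
 [-0.6 -0.4]
 [ 1.5  0.6]
 [ 0.4 -1. ]
 [ 0.2 -0.3]
 [-1.1 -0.5]
 [-1.6 -0.9]
 [ 0.7  0. ]
 [-1.3  0.2]
 [ 0.3 -0. ]
 [-1.  -0. ]]
panfront [ 470.4 -119.3   32. ]
home [ 531.9 -135.    32. ]
edge [ 642.  -128.   281.7]
[[ 0.9689  0.2476  0.    ]
 [-0.2476  0.9689  0.    ]
 [ 0.      0.      1.    ]]
```

The fit is good: machine at (629,-160), yaw -0.25, guard 1.11 rad, pan out 63 mm. First I turn the tool into the machine's axes (tool x = machine x, tool y = -machine y), close the fingers and set off.

```bash
python3 -m creep '[{"az":0.1},{"az":0.1},{"az":0.1},{"az":0.1},{"az":0.1},{"az":0.1},{"y":-0.03},{"y":-0.035},{"y":-0.035},{"y":-0.035}]' 0 20
python3 -m creep '[{"y":-0.035},{"y":-0.035},{"y":-0.035},{"y":-0.035},{"y":-0.035},{"y":-0.035},{"y":-0.035},{"y":-0.035},{"y":-0.035},{"y":-0.035}]'
cat >>h.py <<'E'
M=np.array([628.8,-159.8,0]);A=R(-.25)
def st():
    s=env.sense(); print(s["time"],"machine:",(A.T@(np.array(s["tool_pos"])-M)).round(1),"F:",(A.T@s["ft_force"]).round(1),"rot",(A.T@s["orientation"]).round(3).tolist())
E
python3 -c "from h import *;st()"
```

```text
0.1 machine: [-267.  -556.7  221.8] F: [-0.  -0.5 -0. ] rot [[0.824, 0.566, -0.001], [0.566, -0.824, 0.001], [-0.0, -0.002, -1.0]]validation failed for argument at $[0]...
validation failed for argument at $[0]...
```

```bash
python3 -m creep '[{"x":0,"y":0,"z":0,"ax":0,"ay":0,"az":0.1},{"x":0,"y":0,"z":0,"ax":0,"ay":0,"az":0.1},{"x":0,"y":0,"z":0,"ax":0,"ay":0,"az":0.1},{"x":0,"y":0,"z":0,"ax":0,"ay":0,"az":0.1},{"x":0,"y":0,"z":0,"ax":0,"ay":0,"az":0.1},{"x":0,"y":0,"z":0,"ax":0,"ay":0,"az":0.1},{"x":0,"y":-0.03,"z":0,"ax":0,"ay":0,"az":0},{"x":0,"y":-0.035,"z":0,"ax":0,"ay":0,"az":0},{"x":0,"y":-0.035,"z":0,"ax":0,"ay":0,"az":0},{"x":0,"y":-0.035,"z":0,"ax":0,"ay":0,"az":0}]' 0 20
python3 -c "from h import *;st()"
```

```text
time: 0.93
tool_pos: [265.8, -501.0, 222.0]
orientation: [[0.969, -0.246, -0.001], [-0.246, -0.969, 0.001], [-0.001, -0.001, -1.0]]
ft_force: [-0.3, 0.2, -0.1]
finger_gap: 24.5
grasp_force: 0.0
0.9333 machine: [-267.3 -420.4  222. ] F: [-0.3  0.1 -0.1] rot [[1.0, 0.001, -0.001], [0.001, -1.0, 0.001], [-0.001, -0.001, -1.0]]
```

```bash
python3 -m creep '[{"x":0.006,"y":-0.038,"z":0,"ax":0,"ay":0,"az":0},{"x":0.006,"y":-0.038,"z":0,"ax":0,"ay":0,"az":0},{"x":0.006,"y":-0.038,"z":0,"ax":0,"ay":0,"az":0},{"x":0.006,"y":-0.038,"z":0,"ax":0,"ay":0,"az":0},{"x":0.006,"y":-0.038,"z":0,"ax":0,"ay":0,"az":0},{"x":0.006,"y":-0.038,"z":0,"ax":0,"ay":0,"az":0},{"x":0.006,"y":-0.038,"z":0,"ax":0,"ay":0,"az":0},{"x":0.006,"y":-0.038,"z":0,"ax":0,"ay":0,"az":0},{"x":0.006,"y":-0.038,"z":0,"ax":0,"ay":0,"az":0},{"x":0.006,"y":-0.038,"z":0,"ax":0,"ay":0,"az":0}]' 
python3 -c "from h import *;st()"
```

```text
time: 1.77
tool_pos: [417.4, -147.4, 222.7]
orientation: [[0.969, -0.246, -0.0], [-0.246, -0.969, -0.0], [-0.0, 0.0, -1.0]]
ft_force: [1.4, -0.8, -0.5]
finger_gap: 0.5
grasp_force: 0.0
1.7667 machine: [-207.9  -40.3  222.7] F: [ 1.6 -0.4 -0.5] rot [[1.0, 0.002, -0.0], [0.002, -1.0, -0.0], [-0.0, 0.0, -1.0]]
```

```bash
python3 -m creep '[{"x":0,"y":-0.01,"z":0.024,"ax":0,"ay":0,"az":0},{"x":0,"y":-0.01,"z":0.024,"ax":0,"ay":0,"az":0},{"x":0,"y":-0.01,"z":0.024,"ax":0,"ay":0,"az":0},{"x":0,"y":-0.01,"z":0.024,"ax":0,"ay":0,"az":0},{"x":0,"y":0,"z":0.024,"ax":0,"ay":0,"az":0},{"x":0,"y":0,"z":0.024,"ax":0,"ay":0,"az":0},{"x":0,"y":0,"z":0.024,"ax":0,"ay":0,"az":0},{"x":0,"y":0,"z":0.016,"ax":0,"ay":0,"az":0},{"x":0,"y":0,"z":0.007,"ax":0,"ay":0,"az":0},{"x":0,"y":0,"z":0.0,"ax":0,"ay":0,"az":0}]' 
python3 - <<'E'
from h import *
st()
for n,(r0,r1,c0,c1) in dict(scene=(230,380,275,425)).items():
    p,d=env.grab_frame(n); cv2.imwrite(f"pics/{n}1.png",cv2.resize(p[r0:r1,c0:c1,::-1],None,fx=4,fy=4,interpolation=2))
E
```

```text
time: 2.6
tool_pos: [425.9, -110.2, 30.3]
orientation: [[0.969, -0.246, -0.003], [-0.246, -0.969, 0.001], [-0.003, 0.0, -1.0]]
ft_force: [0.1, -0.5, 0.2]
finger_gap: 0.0
grasp_force: 0.0
2.6 machine: [-208.9   -2.1   30.3] F: [ 0.2 -0.4  0.2] rot [[1.0, 0.002, -0.003], [0.002, -1.0, -0.0], [-0.003, 0.0, -1.0]]
```

View pics/scene1.png

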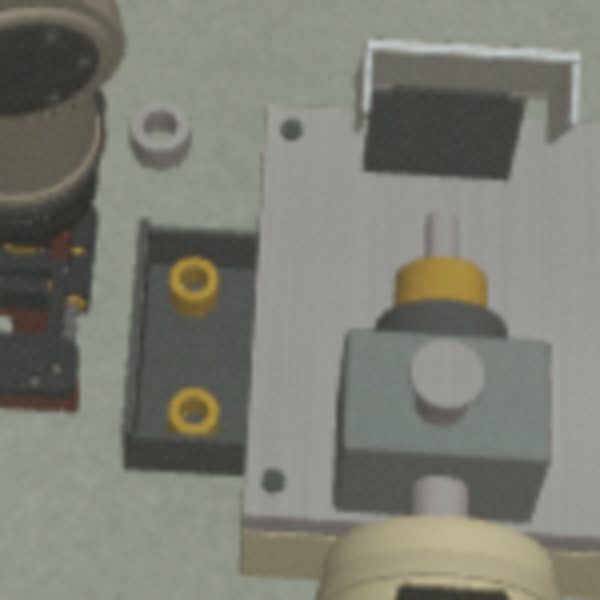

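The gripper (left, about (40,300)) hangs clear in front of the pan (front plate about (130,350)). Next I approach and push slowly.

```bash
python3 -m creep '[{"x":0.009,"y":0,"z":0,"ax":0,"ay":0,"az":0},{"x":0.009,"y":0,"z":0,"ax":0,"ay":0,"az":0},{"x":0.007,"y":0,"z":0,"ax":0,"ay":0,"az":0},{"x":0.004,"y":0,"z":0,"ax":0,"ay":0,"az":0},{"x":0.004,"y":0,"z":0,"ax":0,"ay":0,"az":0},{"x":0.004,"y":0,"z":0,"ax":0,"ay":0,"az":0},{"x":0.004,"y":0,"z":0,"ax":0,"ay":0,"az":0},{"x":0.004,"y":0,"z":0,"ax":0,"ay":0,"az":0},{"x":0.004,"y":0,"z":0,"ax":0,"ay":0,"az":0},{"x":0.004,"y":0,"z":0,"ax":0,"ay":0,"az":0}]' >/dev/null
python3 -c "from h import *;st()"
python3 -m creep '[{"x":0.004,"y":0,"z":0,"ax":0,"ay":0,"az":0},{"x":0.004,"y":0,"z":0,"ax":0,"ay":0,"az":0},{"x":0.004,"y":0,"z":0,"ax":0,"ay":0,"az":0},{"x":0.004,"y":0,"z":0,"ax":0,"ay":0,"az":0},{"x":0.004,"y":0,"z":0,"ax":0,"ay":0,"az":0},{"x":0.003,"y":0,"z":0,"ax":0,"ay":0,"az":0},{"x":0.003,"y":0,"z":0,"ax":0,"ay":0,"az":0},{"x":0.003,"y":0,"z":0,"ax":0,"ay":0,"az":0},{"x":0.003,"y":0,"z":0,"ax":0,"ay":0,"az":0},{"x":0.003,"y":0,"z":0,"ax":0,"ay":0,"az":0}]' >/dev/null
python3 -c "from h import *;st()"
```

```text
3.4833 machine: [-155.    -2.    31.3] F: [-1.8 -0.2 -2.6] rot [[1.0, 0.002, -0.001], [0.002, -1.0, -0.0], [-0.001, 0.0, -1.0]]
4.3167 machine: [-119.3   -1.9   31.6] F: [-2.5  0.  -1.2] rot [[1.0, 0.002, 0.0], [0.002, -1.0, 0.0], [0.0, -0.0, -1.0]]
```

```bash
python3 -m creep '[{"x":0.001,"y":0,"z":0,"ax":0,"ay":0,"az":0},{"x":0.001,"y":0,"z":0,"ax":0,"ay":0,"az":0},{"x":0.001,"y":0,"z":0,"ax":0,"ay":0,"az":0},{"x":0.001,"y":0,"z":0,"ax":0,"ay":0,"az":0},{"x":0.001,"y":0,"z":0,"ax":0,"ay":0,"az":0},{"x":0.001,"y":0,"z":0,"ax":0,"ay":0,"az":0},{"x":0,"y":0,"z":0,"ax":0,"ay":0,"az":0},{"x":0,"y":0,"z":0,"ax":0,"ay":0,"az":0},{"x":0,"y":0,"z":0,"ax":0,"ay":0,"az":0},{"x":0,"y":0,"z":0,"ax":0,"ay":0,"az":0}]' >/dev/null
python3 -c "from h import *;st()"
python3 -m creep '[{"x":0.001,"y":0,"z":0,"ax":0,"ay":0,"az":0},{"x":0.001,"y":0,"z":0,"ax":0,"ay":0,"az":0},{"x":0.001,"y":0,"z":0,"ax":0,"ay":0,"az":0},{"x":0,"y":0,"z":0,"ax":0,"ay":0,"az":0},{"x":0,"y":0,"z":0,"ax":0,"ay":0,"az":0},{"x":0,"y":0,"z":0,"ax":0,"ay":0,"az":0},{"x":0,"y":0,"z":0,"ax":0,"ay":0,"az":0},{"x":0,"y":0,"z":0,"ax":0,"ay":0,"az":0},{"x":0,"y":0,"z":0,"ax":0,"ay":0,"az":0},{"x":0,"y":0,"z":0,"ax":0,"ay":0,"az":0}]' >/dev/null
python3 -c "from h import *;st()"
```

```text
5.15 machine: [-113.3   -1.9   31.7] F: [-1.7  0.   0.9] rot [[1.0, 0.002, 0.001], [0.002, -1.0, 0.0], [0.001, -0.0, -1.0]]
5.9833 machine: [-112.3   -1.9   31.4] F: [-7.2  0.1  5.4] rot [[1.0, 0.002, -0.003], [0.002, -1.0, -0.0], [-0.003, 0.0, -1.0]]
```

```bash
python3 -m creep '[{"x":0.001,"y":0,"z":0,"ax":0,"ay":0,"az":0},{"x":0.001,"y":0,"z":0,"ax":0,"ay":0,"az":0},{"x":0,"y":0,"z":0,"ax":0,"ay":0,"az":0},{"x":0,"y":0,"z":0,"ax":0,"ay":0,"az":0},{"x":0,"y":0,"z":0,"ax":0,"ay":0,"az":0},{"x":0,"y":0,"z":0,"ax":0,"ay":0,"az":0},{"x":0,"y":0,"z":0,"ax":0,"ay":0,"az":0},{"x":0,"y":0,"z":0,"ax":0,"ay":0,"az":0},{"x":0,"y":0,"z":0,"ax":0,"ay":0,"az":0},{"x":0,"y":0,"z":0,"ax":0,"ay":0,"az":0}]' >/dev/null
python3 -c "from h import *;st()"
```

```text
6.8167 machine: [-112.3   -2.    31.1] F: [-12.2   0.9   9. ] rot [[1.0, 0.002, -0.007], [0.002, -1.0, -0.001], [-0.007, 0.001, -1.0]]
```

The pan is at its stop: it didn't move under 12 N. Next I back off, rise and go round to the guard's outer (+y) side.

```bash
python3 -m creep '[{"x":-0.012,"y":0,"z":0,"ax":0,"ay":0,"az":0},{"x":-0.02,"y":0,"z":0,"ax":0,"ay":0,"az":0},{"x":0,"y":-0.014,"z":-0.028,"ax":0,"ay":0,"az":0},{"x":0,"y":-0.014,"z":-0.028,"ax":0,"ay":0,"az":0},{"x":0,"y":-0.014,"z":-0.028,"ax":0,"ay":0,"az":0},{"x":0,"y":-0.014,"z":-0.028,"ax":0,"ay":0,"az":0},{"x":0,"y":-0.014,"z":-0.028,"ax":0,"ay":0,"az":0},{"x":0,"y":-0.014,"z":-0.028,"ax":0,"ay":0,"az":0},{"x":0,"y":-0.014,"z":-0.028,"ax":0,"ay":0,"az":0},{"x":0,"y":-0.014,"z":-0.028,"ax":0,"ay":0,"az":0}]' >/dev/null
python3 -c "from h import *;st()"
python3 -m creep '[{"x":0.015,"y":0,"z":0,"ax":0,"ay":0,"az":0},{"x":0.015,"y":0,"z":0,"ax":0,"ay":0,"az":0},{"x":0.015,"y":0,"z":0,"ax":0,"ay":0,"az":0},{"x":0.015,"y":0,"z":0,"ax":0,"ay":0,"az":0},{"x":0.015,"y":0,"z":0,"ax":0,"ay":0,"az":0},{"x":0.015,"y":0,"z":0,"ax":0,"ay":0,"az":0},{"x":0.015,"y":0,"z":0,"ax":0,"ay":0,"az":0},{"x":0.015,"y":0,"z":0,"ax":0,"ay":0,"az":0},{"x":0.015,"y":0,"z":0,"ax":0,"ay":0,"az":0},{"x":0.01,"y":0,"z":0,"ax":0,"ay":0,"az":0}]' >/dev/null
python3 - <<'E'
from h import *
st()
p,d=env.grab_frame("scene"); cv2.imwrite(f"pics/scene2.png",cv2.resize(p[200:380,275:475,::-1],None,fx=3,fy=3,interpolation=2))
E
```

```text
7.65 machine: [-139.8  111.1  257.8] F: [0.4 0.6 0.4] rot [[1.0, 0.002, 0.003], [0.002, -1.0, 0.001], [0.003, -0.001, -1.0]]
8.4833 machine: [  6.6 110.4 255.9] F: [-0.6 -0.3 -0.9] rot [[1.0, 0.001, 0.003], [0.001, -1.0, 0.001], [0.003, -0.001, -1.0]]
```

View pics/scene2.png

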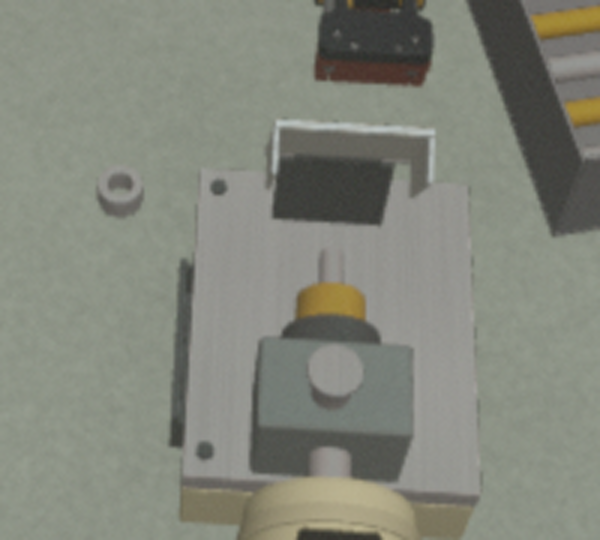

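The pan sits home (about (180,350)) and the gripper (375,50) is beyond the guard's outer face. I'll tabulate the arc.

```bash
python3 - <<'E'
import numpy as np
g=np.r_[1.2,np.arange(1.15,-.01,-.05)]
y=87-100*np.cos(g)+2.5*np.sin(g)+13.5; z=168.5+100*np.sin(g)+2.5*np.cos(g)
print(np.c_[g,y,z,-np.diff(y,prepend=110.4),-np.diff(z,prepend=255.9)].round(1)) 
E
```

```text
[[ 1.200e+00  6.660e+01  2.626e+02  4.380e+01 -6.700e+00]
 [ 1.200e+00  6.190e+01  2.608e+02  4.700e+00  1.800e+00]
 [ 1.100e+00  5.740e+01  2.588e+02  4.600e+00  2.000e+00]
 [ 1.000e+00  5.290e+01  2.565e+02  4.500e+00  2.300e+00]
 [ 1.000e+00  4.860e+01  2.540e+02  4.300e+00  2.500e+00]
 [ 9.000e-01  4.440e+01  2.513e+02  4.200e+00  2.700e+00]
 [ 9.000e-01  4.030e+01  2.484e+02  4.100e+00  2.900e+00]
 [ 8.000e-01  3.640e+01  2.453e+02  3.900e+00  3.100e+00]
 [ 8.000e-01  3.260e+01  2.420e+02  3.800e+00  3.300e+00]
 [ 7.000e-01  2.900e+01  2.385e+02  3.600e+00  3.500e+00]
 [ 7.000e-01  2.560e+01  2.348e+02  3.400e+00  3.700e+00]
 [ 6.000e-01  2.240e+01  2.310e+02  3.200e+00  3.800e+00]
 [ 6.000e-01  1.940e+01  2.270e+02  3.000e+00  4.000e+00]
 [ 5.000e-01  1.660e+01  2.229e+02  2.800e+00  4.100e+00]
 [ 5.000e-01  1.390e+01  2.186e+02  2.600e+00  4.300e+00]
 [ 4.000e-01  1.150e+01  2.142e+02  2.400e+00  4.400e+00]
 [ 4.000e-01  9.400e+00  2.097e+02  2.200e+00  4.500e+00]
 [ 3.000e-01  7.400e+00  2.051e+02  1.900e+00  4.600e+00]
 [ 3.000e-01  5.700e+00  2.004e+02  1.700e+00  4.700e+00]
 [ 2.000e-01  4.200e+00  1.957e+02  1.500e+00  4.800e+00]
 [ 2.000e-01  3.000e+00  1.908e+02  1.200e+00  4.800e+00]
 [ 1.000e-01  2.000e+00  1.859e+02  1.000e+00  4.900e+00]
 [ 1.000e-01  1.200e+00  1.810e+02  7.000e-01  4.900e+00]
 [ 0.000e+00  7.000e-01  1.760e+02  5.000e-01  5.000e+00]
 [-0.000e+00  5.000e-01  1.710e+02  2.000e-01  5.000e+00]]
```

```bash
python3 -m creep '[{"x":0,"y":0.011,"z":-0.002,"ax":0,"ay":0,"az":0},{"x":0,"y":0.011,"z":-0.002,"ax":0,"ay":0,"az":0},{"x":0,"y":0.011,"z":-0.002,"ax":0,"ay":0,"az":0},{"x":0,"y":0.011,"z":-0.001,"ax":0,"ay":0,"az":0},{"x":0,"y":0.0047,"z":0.0018,"ax":0,"ay":0,"az":0},{"x":0,"y":0.0046,"z":0.002,"ax":0,"ay":0,"az":0},{"x":0,"y":0.0045,"z":0.0023,"ax":0,"ay":0,"az":0},{"x":0,"y":0.0043,"z":0.0025,"ax":0,"ay":0,"az":0},{"x":0,"y":0.0042,"z":0.0027,"ax":0,"ay":0,"az":0},{"x":0,"y":0.0041,"z":0.0029,"ax":0,"ay":0,"az":0}]' >/dev/null
python3 -c "from h import *;st()"
python3 -m creep '[{"x":0,"y":0.0039,"z":0.0031,"ax":0,"ay":0,"az":0},{"x":0,"y":0.0038,"z":0.0033,"ax":0,"ay":0,"az":0},{"x":0,"y":0.0036,"z":0.0035,"ax":0,"ay":0,"az":0},{"x":0,"y":0.0034,"z":0.0037,"ax":0,"ay":0,"az":0},{"x":0,"y":0.0032,"z":0.0038,"ax":0,"ay":0,"az":0},{"x":0,"y":0.003,"z":0.004,"ax":0,"ay":0,"az":0},{"x":0,"y":0.0028,"z":0.0041,"ax":0,"ay":0,"az":0},{"x":0,"y":0.0026,"z":0.0043,"ax":0,"ay":0,"az":0},{"x":0,"y":0.0024,"z":0.0044,"ax":0,"ay":0,"az":0},{"x":0,"y":0.0022,"z":0.0045,"ax":0,"ay":0,"az":0}]' >/dev/null
python3 -c "from h import *;st()"
```

```text
9.3667 machine: [  4.4  40.  248.3] F: [-0.1  0.3  2.4] rot [[1.0, 0.002, 0.0], [0.002, -1.0, 0.0], [0.0, -0.0, -1.0]]
10.2 machine: [  4.3   8.6 209.2] F: [ 1.  -1.1  1.4] rot [[1.0, 0.002, -0.0], [0.002, -1.0, -0.0], [-0.0, 0.0, -1.0]]
```

```bash
python3 -m creep '[{"x":0,"y":0.0019,"z":0.0046,"ax":0,"ay":0,"az":0},{"x":0,"y":0.0017,"z":0.0047,"ax":0,"ay":0,"az":0},{"x":0,"y":0.0015,"z":0.0048,"ax":0,"ay":0,"az":0},{"x":0,"y":0.0012,"z":0.0048,"ax":0,"ay":0,"az":0},{"x":0,"y":0.001,"z":0.0045,"ax":0,"ay":0,"az":0},{"x":0,"y":0.0007,"z":0.004,"ax":0,"ay":0,"az":0},{"x":0,"y":0.0005,"z":0.003,"ax":0,"ay":0,"az":0},{"x":0,"y":0,"z":0.002,"ax":0,"ay":0,"az":0},{"x":0,"y":0,"z":0.001,"ax":0,"ay":0,"az":0},{"x":0,"y":0,"z":0,"ax":0,"ay":0,"az":0}]' >/dev/null
python3 -c "from h import *;st()"
python3 -m creep '[{"x":0,"y":0,"z":0.001,"ax":0,"ay":0,"az":0},{"x":0,"y":0,"z":0.001,"ax":0,"ay":0,"az":0},{"x":0,"y":0,"z":0.001,"ax":0,"ay":0,"az":0},{"x":0,"y":0,"z":0.001,"ax":0,"ay":0,"az":0},{"x":0,"y":0,"z":0.001,"ax":0,"ay":0,"az":0},{"x":0,"y":0,"z":0,"ax":0,"ay":0,"az":0},{"x":0,"y":0,"z":0,"ax":0,"ay":0,"az":0},{"x":0,"y":0,"z":0,"ax":0,"ay":0,"az":0},{"x":0,"y":0,"z":0,"ax":0,"ay":0,"az":0},{"x":0,"y":0,"z":0,"ax":0,"ay":0,"az":0}]' >/dev/null
python3 -c "from h import *;st()"
```

```text
11.0333 machine: [  4.2   0.7 176.1] F: [-0.2  0.1  0.3] rot [[1.0, 0.002, -0.0], [0.002, -1.0, 0.0], [-0.0, -0.0, -1.0]]
11.8667 machine: [  4.3   0.6 171.5] F: [-2.4 -0.   2.7] rot [[1.0, 0.002, 0.0], [0.002, -1.0, 0.0], [0.0, -0.0, -1.0]]
```

Close to shut. Now I press until the force climbs.

```bash
python3 -m creep '[{"x":0,"y":0,"z":0.001,"ax":0,"ay":0,"az":0},{"x":0,"y":0,"z":0.001,"ax":0,"ay":0,"az":0},{"x":0,"y":0,"z":0.001,"ax":0,"ay":0,"az":0},{"x":0,"y":0,"z":0,"ax":0,"ay":0,"az":0},{"x":0,"y":0,"z":0,"ax":0,"ay":0,"az":0},{"x":0,"y":0,"z":0,"ax":0,"ay":0,"az":0},{"x":0,"y":0,"z":0,"ax":0,"ay":0,"az":0},{"x":0,"y":0,"z":0,"ax":0,"ay":0,"az":0},{"x":0,"y":0,"z":0,"ax":0,"ay":0,"az":0},{"x":0,"y":0,"z":0,"ax":0,"ay":0,"az":0}]' >/dev/null
python3 -c "from h import *;st()"
```

```text
12.7 machine: [  4.5   0.6 171.2] F: [-9.5 -0.9 20.5] rot [[1.0, 0.002, 0.001], [0.002, -1.0, -0.0], [0.001, 0.0, -1.0]]
```

At its stop (20 N, no movement). Rise and check.

```bash
python3 -m creep '[{"x":0,"y":0,"z":-0.003,"ax":0,"ay":0,"az":0},{"x":0,"y":0,"z":-0.01,"ax":0,"ay":0,"az":0},{"x":0,"y":0,"z":-0.02,"ax":0,"ay":0,"az":0},{"x":0,"y":0,"z":-0.02,"ax":0,"ay":0,"az":0},{"x":0,"y":-0.02,"z":-0.02,"ax":0,"ay":0,"az":0},{"x":0,"y":-0.03,"z":-0.02,"ax":0,"ay":0,"az":0},{"x":0,"y":-0.03,"z":-0.01,"ax":0,"ay":0,"az":0},{"x":0,"y":-0.03,"z":0,"ax":0,"ay":0,"az":0},{"x":0,"y":-0.03,"z":0,"ax":0,"ay":0,"az":0},{"x":0,"y":-0.01,"z":0,"ax":0,"ay":0,"az":0}]' >/dev/null
python3 - <<'E'
from h import *
st()
p,d=env.grab_frame("scene"); cv2.imwrite(f"pics/scene3.png",cv2.resize(p[200:380,275:475,::-1],None,fx=3,fy=3,interpolation=2))
E
```

```text
13.5333 machine: [  3.2 157.  271.7] F: [-0.1  0.8 -0.8] rot [[1.0, 0.008, 0.0], [0.008, -1.0, 0.004], [0.0, -0.004, -1.0]]
```

View pics/scene3.png

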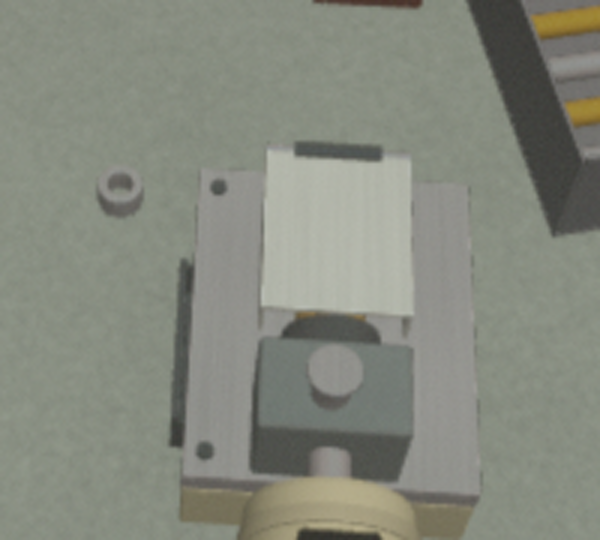

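The guard lies level over the chuck (340,235), the pan is home (180,350), the spacer and collet haven't moved and the robot is clear.

```bash
python3 -c "from station import env;print(env.hand_in())"
```

```text
the job is handed in; nothing more can be done
None
```

I pushed the pan home against its stop, eased the guard fully shut and handed the job in at about 13.6 s; the last picture showed the spacer and collet unmoved (the bushings, hidden under the bed, and the other bystanders weren't in view), and the hand-in returned no verdict.

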